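# Turn the circuit board over in its flip holder

### The job

The circuit board sits component side up in the pivoting frame of its bench holder: turn it right over by pushing lightly on the frame with the fingertips, so that the solder side faces up and the frame lies flat on its rests again, ready for probing. Do not pinch the frame or fling it over, and do not lift or shove the holder, which stands loose on the mat. Leave the meter, the open housing, the flux bottle and the screwdriver where they are.

Things in the scene. Friction and masses are not known exactly. Their poses are not given: they have to be found in the camera images.
- holder: Grey weighted base plate, 170 (x) by 262 (y) by 16 mm, about 1.8 kg, loose on a 3 mm mat; a sideways push well over 8 N can slide it. Origin: centre of its underside, z up, y along the hinge, x away from the robot (yaw within 0.45 rad). Two aluminium uprights, 40 by 10 mm, 118 mm tall, at y = +-116 mm, each with a rest bar 116 mm long in x, top at 96 mm.
- hinge_mid (a point): The middle of the hinge line, midway between the uprights, 100 mm above the holder's underside; it belongs to the holder and its axes are parallel to the holder's.
- frame (a joint): Frame angle, rad: 0 flat, component side up; grows as the near (-x) edge goes down; pi/2 on edge, once-far edge on top; pi flat, solder side up, on the rest bars. Hard stops at 0 and pi; starts at 0 to 0.35. Stiff hinge (0.15 N m, 2.5 N at the edge): stays where left. Frame 130 (across hinge) by 190 by 12 mm, hinge axis through its middle; rails 12 mm wide; board recessed 4 mm.
- rail_far (a point): On the frame: the middle of the outer edge of the long rail that is away from the robot at angle 0, at mid-thickness, 65 mm from the hinge axis. It rises as the frame turns and ends on the robot's side.
- rail_near (a point): On the frame: the same point on the long rail that is on the robot's side at angle 0, 65 mm from the hinge axis; it is the one to press down.
- component_face: The face of the frame that is up at angle 0: steel retaining strips and the component side of the board, with black chips, capacitors, a white and a blue connector standing up to 12 mm above the board. Origin at the frame's centre on the hinge axis, z axis points out of the component side.
- solder_face: The opposite face of the frame, up at angle pi: steel retaining strips and the flat solder side of the board with small bright solder points and gold tracks. Origin at the frame's centre on the hinge axis; its z axis points out of the component side, so away from this face.
- meter: Orange and black handheld multimeter, 88 mm wide, 186 mm long, leaning back on its wire stand, 180 mm tall in all and 145 mm deep; loose, 0.42 kg. Origin under its middle, about 230 to 290 mm to the left (+y) of the holder's middle.
- housing: Open half shell of a handheld instrument, cream with a dark foot, 190 by 74 by 30 mm, lying open side up, loose. Origin under its middle, 220 to 270 mm to the right (-y) of the holder's middle.
- flux: White flux bottle with a red cap, 32 mm diameter, 75 mm tall, standing loose 140 to 170 mm beyond the holder's middle. Origin at the centre of its underside.
- screwdriver: Yellow-handled screwdriver, 160 mm long, lying loose in front of the holder, 120 to 150 mm to the robot's side of its middle. Origin under its middle.

How it is judged:
By the outcome, as a careful person would: the job done as asked, in the order asked, and still so for the second after the job is handed in, with the robot touching nothing.
It also fails if it takes over 48 s, if anything falls off the work surface, if the arm or the gripper's body presses on something with over 40 N, if the wrist force passes 120 N, or if a joint passes its speed limit or range.

### The arm

A 7-joint arm with a two-finger parallel gripper is mounted at the origin on the work surface. World frame = base frame: x ahead of the robot, y to its left, z up, the work surface at z = 0. Lengths are in m, angles in rad, forces in N, time in s.
With the tool pointing down it reaches from about 0.4 to 0.85 m from the base axis. Payload 4.5 kg.
Tool frame: the origin (TCP) lies midway between the tips of the shut fingers; the grasp point (between the pads) lies behind it (r.grip_point_offset is the z of the grasp point in the tool frame, in m); z points along the fingers, y is the line along which they close (so a half turn about z gives the same grasp; the last joint's range is limited). The gripper opens to 88 mm and grips with 3 to 60 N. Pads are 18 mm wide; open, the fingers measure 123 mm over their backs; the gripper's body (75 mm by 187 mm) begins 45 mm behind the grasp point.
Start: joints at [1.186, 0.689, -0.195, 1.565, 0.157, 0.902, -0.215], TCP at [0.254, -0.571, 0.239] pointing down, gripper open.
Joint ranges: [-3.01, 3.01], [-0.46, 2.08], [-1.47, 1.51], [0.13, 2.56], [-1, 4.14], [0.04, 2.09], [-2.66, 2.66]. Speed limits (rad/s): [2.57, 2.57, 3.14, 3.14, 3.14, 3.14, 3.14].

### API

Orientations are given as a unit quaternion [x, y, z, w].
In Python, from plant import r, optics, workorder gives the robot as it stands.
- The arm moves only by the shell command python3 -m creep 'ROWS' [FORCE]. ROWS is JSON, a list of rows, each an object of numbers: "grip": the gripper command: -1 is shut, 1 is fully open, values between are in proportion; "tx", "ty", "tz": the shift along the tool's x, y, z in cm; "spin": the turn about the tool's z in degrees. In form: [{"grip": .., "tx": .., "ty": .., "tz": .., "spin": ..}, ...]. A call has 1 to 8 rows; each row shifts and turns the commanded pose from where the row before left it, along the tool's axes as they then stand; what a row does not reach is not made up. A row lasts 1/12 s, in which the tool goes at most 41.7 mm and 7.16 degrees, less where a joint would pass 70% of its speed; a pose out of reach is approached as far as the arm can. A call with a gripper value outside its range is refused whole. The fingers move at their own pace and stop on an object; FORCE is the grip in N (left out, the last holds). Time passes only in rows, so rows that do not move let the fingers close. It gives the time, the measured TCP pose, the force, the opening and the grip force at its end, in the units of the state.
- r.get_state(): the state, without advancing time (a new reading comes with each control period).
- optics.snapshot(name): name is "side" or "top" or "wrist"; returns (picture, depth): 384x512x3 uint8, red, green, blue; 384x512 float32, m along the optical axis (not along the pixel's ray), 0 where there is no reading.
- optics.get_calibration(name): a dict with "fx", "fy", "cx", "cy" (pixels), "extrinsics" (4x4, takes a point from world to camera coordinates). Camera axes: x right, y down, z forward; pixel columns grow to the right and rows downward; lengths in m; the calibration is good to about 2 mm. A picture is of the moment at which its call begins: read the wrist's pose just before it. get_calibration takes no time and is no camera call; for the wrist camera it gives the pose at the moment of the call.
- workorder.finish_job(): hands the job in; it is judged then, once.
The state is a dict: "clock": time; "q": joint angles; "qd": joint speeds; "joint_torque": joint torques, N m; "tool_pos": TCP position; "eef_rot": TCP orientation; "contact_force": force on the tool from outside, world axes, zero at the start; "moment": the same for the moment, N m; "opening": opening from 0.0 (shut) to 1.0 (fully open); "finger_force": force on a finger pad.
Only numpy, scipy, OpenCV 4.12 (cv2) and the standard library are available. Lean on these libraries where they do the work, as an engineer would, in place of code of your own. Each camera call takes 0.05 s, during which the arm holds its last target. There are 200 camera calls.

## Working session

There is one attempt and no reset: what is moved stays moved. The work goes in short steps, Python scripts to look and compute and a shell command to move; the robot and the scene stay as the last step left them, time stands still between calls to the robot, and variables do not carry over. Pictures are saved under pics/ and viewed, at most 10 in all, crops included, and the job is handed in when it is done.

```bash
ls; mkdir -p pics; python3 - <<'E'
from plant import r, optics
import cv2,numpy as np
ims=[]
for n in("side","top"):
    p,d=optics.snapshot(n); np.savez(f"pics/{n}0.npz",p=p,d=d); c=optics.get_calibration(n); print(n,c)
    cv2.imwrite(f"pics/{n}0.png",p[:,:,::-1])
print(r.get_state(), r.grip_point_offset)
E
```

```text
pics
side {'fx': 452.4332829886214, 'fy': 452.4332829886214, 'cx': 257.3809892732249, 'cy': 186.66935214699654, 'extrinsics': array([[-0.98951603, -0.14403658,  0.01055872,  0.61370748],
       [-0.10759743,  0.68646437, -0.71915886,  0.08430561],
       [ 0.096337  , -0.71275531, -0.69476547,  1.04257754],
       [ 0.        ,  0.        ,  0.        ,  1.        ]])}
top {'fx': 394.6978359801625, 'fy': 394.6978359801625, 'cx': 256.5046468469087, 'cy': 193.02142835726838, 'extrinsics': array([[ 0.02749261, -0.99961532, -0.00365505,  0.04586082],
       [-0.99409414, -0.0269564 , -0.10511994,  0.61158691],
       [ 0.10498097,  0.00652348, -0.99445283,  0.9977381 ],
       [ 0.        ,  0.        ,  0.        ,  1.        ]])}
{'clock': 0.1, 'q': array([ 1.18578891,  0.68992378, -0.19451371,  1.56620168,  0.15728318,
        0.90248752, -0.21510259]), 'qd': array([ 0.0006091 , -0.00209903,  0.00113383, -0.00262708, -0.00091241,
       -0.00189979,  0.00102796]), 'joint_torque': array([-3.27907299e-03, -5.28497601e+01, -1.27123062e+00, -1.53837454e+01,
       -5.25057432e-02,  2.04856748e-03,  5.53617645e-05]), 'tool_pos': array([ 0.25390883, -0.57049958,  0.23798551]), 'eef_rot': array([ 9.78149142e-01,  2.07902840e-01, -2.20354464e-04, -7.85789668e-04]), 'contact_force': array([-0.46241249,  0.74091784, -0.30195887]), 'moment': array([-0.02198918,  0.00843106, -0.02635819]), 'finger_force': 0.0, 'opening': 1.0033190860260852} -0.0187
```

View pics/side0.png

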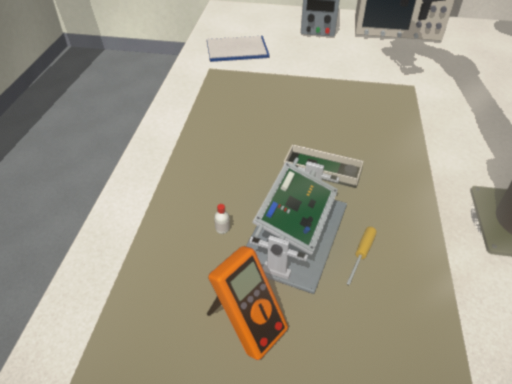

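View pics/top0.png

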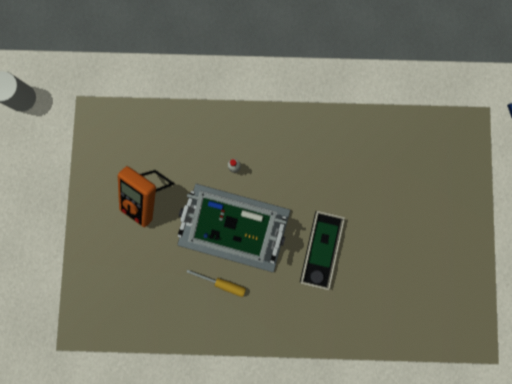

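The top view shows the holder at about (235,228), with the flux bottle at (233,164), screwdriver (217,283), meter (136,197) and housing (323,250). In the side view the board is component side up at about (298,207).

```bash
cat > h.py <<'E'
import numpy as np,cv2
from plant import r,optics
def cloud(n,p=None,d=None):
    if p is None: p,d=optics.snapshot(n)
    c=optics.get_calibration(n); v,u=np.mgrid[:384,:512]
    P=np.stack([(u-c['cx'])/c['fx']*d,(v-c['cy'])/c['fy']*d,d],-1)
    E=c['extrinsics']; W=(P-E[:3,3])@E[:3,:3]
    W[d==0]=np.nan
    return p,W
def load(n): z=np.load(f'pics/{n}.npz'); return z['p'],z['d']
def frame(W,mid,yaw,hw=.09):
    """points in holder axes (origin hinge_mid)"""
    c,s=np.cos(yaw),np.sin(yaw); Q=W-mid
    return np.stack([Q[...,0]*c+Q[...,1]*s,-Q[...,0]*s+Q[...,1]*c,Q[...,2]],-1)
E
python3 - <<'E'
from h import *
for n in("top","side"):
    p,W=cloud(n,*load(n+"0"))
    hsv=cv2.cvtColor(p,cv2.COLOR_RGB2HSV)
    near=(abs(W[...,0]-np.nanmedian(W[...,0]))<1)
    g=cv2.inRange(hsv,(50,80,20),(85,255,255))>0   # green board
    g&=(W[...,2]>.06)
    P=W[g]; P=P[np.isfinite(P).all(1)]; m=np.median(P,0); P=P[np.linalg.norm(P-m,axis=1)<.14]; m=P.mean(0)
    for _ in range(3):
        u,s,vt=np.linalg.svd(P-P.mean(0),full_matrices=False); k=abs((P-P.mean(0))@vt[2])<.004
        P=P[k]
    nrm=vt[2]*np.sign(vt[2][2]); print(n,len(P),"mean",P.mean(0),"normal",nrm, "long",vt[0])
    rc=cv2.minAreaRect((P[:,:2]*1000).astype(np.float32)); print(" rect",rc)
    # all grey stuff above 8mm around
    A=np.isfinite(W).all(-1)&(np.linalg.norm(W[...,:2]-m[:2],axis=-1)<.17)&(hsv[...,1]<70)
    lo=A&(W[...,2]>.012)&(W[...,2]<.024); hi=A&(W[...,2]>.085)
    for nm,k in(("base",lo),("hi",hi)):
        k=cv2.morphologyEx(k.astype(np.uint8),cv2.MORPH_OPEN,np.ones((2,2)))>0
        print(" ",nm,k.sum(),np.median(W[k],0),cv2.minAreaRect((W[k][:,:2]*1000).astype(np.float32)))
    up=A&(W[...,2]>.112); print(" up",up.sum(),W[up][::max(1,up.sum()//12)].round(3).tolist())
E
```

```text
top 2132 mean [0.51644339 0.12064691 0.10365213] normal [-0.30217558  0.07397129  0.95037791] long [-0.27475329 -0.96143315 -0.01252689]
 rect ((519.98828125, 121.04466247558594), (164.60263061523438, 97.99378204345703), 76.11492156982422)
  base 1804 [nan nan nan] ((483.8397521972656, 123.71833801269531), (258.913818359375, 236.40504455566406), 76.066162109375)
  hi 2180 [nan nan nan] ((509.1935119628906, 122.28669738769531), (254.78094482421875, 126.02719116210938), 72.74662017822266)
 up 1057 [[0.602, 0.197, 0.123], [0.587, 0.22, 0.12], [0.584, 0.138, 0.126], [0.573, 0.196, 0.12], [0.569, 0.098, 0.124], [0.559, 0.196, 0.114], [0.558, 0.041, 0.127], [0.554, 0.031, 0.128], [0.549, 0.024, 0.127], [0.541, 0.05, 0.127], [0.535, 0.019, 0.119], [0.51, 0.006, 0.12], [0.472, 0.008, 0.119]]
side 1268 mean [0.51477965 0.15308571 0.10018995] normal [-0.30321973  0.07390459  0.95005047] long [-0.61322986 -0.77825172 -0.13517916]
 rect ((519.2801513671875, 122.13351440429688), (160.0723876953125, 95.5225601196289), 75.67572021484375)
  base 2583 [nan nan nan] ((499.68109130859375, 165.4025115966797), (303.4132080078125, 209.1050567626953), 26.394588470458984)
  hi 3607 [nan nan nan] ((527.003173828125, 59.7391357421875), (362.2749938964844, 147.58804321289062), 77.85346221923828)
 up 1435 [[0.537, -0.005, 0.122], [0.535, 0.022, 0.121], [0.523, 0.029, 0.117], [0.545, 0.06, 0.127], [0.525, 0.059, 0.112], [0.562, 0.093, 0.121], [0.547, 0.099, 0.114], [0.582, 0.139, 0.128], [0.583, 0.157, 0.124], [0.597, 0.198, 0.127], [0.558, 0.198, 0.114], [0.564, 0.233, 0.119], [0.529, 0.239, 0.112]]
```

```bash
cat > st.py <<'E'
from h import *
mid=np.array([.520,.121,.103]); yaw=-.243
s=r.get_state(); q=s['eef_rot']; 
from scipy.spatial.transform import Rotation as R
M=R.from_quat(q).as_matrix(); 
print('t %.2f'%s['clock'],'holder-axes tcp mm',(frame(s['tool_pos'],mid,yaw)*1000).round(1),'toolx yaw err deg',round(np.degrees(np.arctan2(M[1,0],M[0,0])-yaw),2),'tz',M[:,2].round(3),'F_h',frame(s['contact_force'],np.zeros(3),yaw).round(1),'open',round(s['opening'],2))
E
python3 -m creep '[{"grip":-1,"tx":0.4,"spin":6.3},{"grip":-1,"tx":0.4,"spin":6.3},{"grip":-1,"tx":0.4,"spin":6.3},{"grip":-1,"spin":6.3},{"grip":-1,"spin":6.3},{"grip":-1,"spin":6.4},{"grip":-1},{"grip":-1}]' 10; python3 st.py
```

```text
t 0.10 holder-axes tcp mm [ -91.9 -735.2  135. ] toolx yaw err deg 37.92 tz [-0.001  0.001 -1.   ] F_h [-0.6  0.6 -0.3] open 1.0$[0]: bad value
```

```bash
python3 -m creep '[{"grip":-1,"tx":0.4,"ty":0,"tz":0,"spin":6.3},{"grip":-1,"tx":0.4,"ty":0,"tz":0,"spin":6.3},{"grip":-1,"tx":0.4,"ty":0,"tz":0,"spin":6.3},{"grip":-1,"tx":0,"ty":0,"tz":0,"spin":6.3},{"grip":-1,"tx":0,"ty":0,"tz":0,"spin":6.3},{"grip":-1,"tx":0,"ty":0,"tz":0,"spin":6.4},{"grip":-1,"tx":0,"ty":0,"tz":0,"spin":0}]' 10; python3 st.py
```

```text
clock: 0.68
tool_pos: [0.2656, -0.567, 0.2383]
eef_rot: [0.993, -0.122, -0.0, -0.0]
contact_force: [0.8, 1.1, -0.2]
opening: 0.495
finger_force: 0.0
t 0.68 holder-axes tcp mm [ -81.4 -729.   135.3] toolx yaw err deg -0.12 tz [-0.001  0.001 -1.   ] F_h [ 0.5  1.3 -0.2] open 0.49
```

```bash
python3 -m creep '[{"grip":-1,"tx":0.2,"ty":-3,"tz":0,"spin":0},{"grip":-1,"tx":0.2,"ty":-3,"tz":0,"spin":0},{"grip":-1,"tx":0.2,"ty":-3,"tz":0,"spin":0},{"grip":-1,"tx":0.2,"ty":-3,"tz":0,"spin":0},{"grip":-1,"tx":0.2,"ty":-3,"tz":0,"spin":0},{"grip":-1,"tx":0.2,"ty":-3,"tz":0,"spin":0},{"grip":-1,"tx":0.2,"ty":-3,"tz":0,"spin":0},{"grip":-1,"tx":0,"ty":-3,"tz":0,"spin":0}]'; python3 st.py
python3 -m creep '[{"grip":-1,"tx":0,"ty":-3,"tz":0,"spin":0},{"grip":-1,"tx":0,"ty":-3,"tz":0,"spin":0},{"grip":-1,"tx":0,"ty":-3,"tz":0,"spin":0},{"grip":-1,"tx":0,"ty":-3,"tz":0,"spin":0},{"grip":-1,"tx":0,"ty":-3,"tz":0,"spin":0},{"grip":-1,"tx":0,"ty":-3,"tz":0,"spin":0},{"grip":-1,"tx":0,"ty":-3,"tz":0,"spin":0},{"grip":-1,"tx":0,"ty":-3,"tz":0,"spin":0}]'; python3 st.py
```

```text
clock: 1.35
tool_pos: [0.3374, -0.3363, 0.2387]
eef_rot: [0.993, -0.119, 0.0, -0.0]
contact_force: [1.5, 0.9, -1.1]
opening: 0.006
finger_force: 0.0
t 1.35 holder-axes tcp mm [ -67.2 -487.8  135.7] toolx yaw err deg 0.24 tz [ 0.  0. -1.] F_h [ 1.2  1.2 -1.1] open 0.01
clock: 2.02
tool_pos: [0.3946, -0.1033, 0.2387]
eef_rot: [0.993, -0.119, -0.0, 0.0]
contact_force: [0.9, 0.5, -0.1]
opening: 0.007
finger_force: 0.0
t 2.02 holder-axes tcp mm [ -67.8 -247.9  135.7] toolx yaw err deg 0.23 tz [-0. -0. -1.] F_h [ 0.7  0.7 -0.1] open 0.01
```

```bash
python3 -m creep '[{"grip":-1,"tx":0,"ty":-3.2,"tz":0,"spin":0},{"grip":-1,"tx":0,"ty":-3.2,"tz":0,"spin":0},{"grip":-1,"tx":0,"ty":-3.2,"tz":0,"spin":0},{"grip":-1,"tx":0,"ty":-3.2,"tz":0,"spin":0},{"grip":-1,"tx":0,"ty":-3.2,"tz":0,"spin":0},{"grip":-1,"tx":0,"ty":-3.2,"tz":0,"spin":0},{"grip":-1,"tx":0,"ty":-3.2,"tz":0,"spin":0},{"grip":-1,"tx":0,"ty":-2.4,"tz":0,"spin":0}]'; python3 st.py
python3 -m creep '[{"grip":-1,"tx":0,"ty":0,"tz":2,"spin":0},{"grip":-1,"tx":0,"ty":0,"tz":2,"spin":0},{"grip":-1,"tx":0,"ty":0,"tz":2,"spin":0},{"grip":-1,"tx":0,"ty":0,"tz":2,"spin":0},{"grip":-1,"tx":0,"ty":0,"tz":2,"spin":0},{"grip":-1,"tx":0,"ty":0,"tz":2,"spin":0},{"grip":-1,"tx":0,"ty":0,"tz":0,"spin":0},{"grip":-1,"tx":0,"ty":0,"tz":0,"spin":0}]'; python3 st.py
python3 - <<'E'
from h import *
a=optics.snapshot("wrist")[0]; b=optics.snapshot("side")[0][100:292,150:406]
cv2.imwrite("pics/a.png",np.vstack([cv2.resize(a,(400,300)),cv2.resize(b,(400,300))])[:,:,::-1])
E
```

```text
clock: 2.68
tool_pos: [0.4544, 0.1392, 0.2387]
eef_rot: [0.993, -0.118, 0.0, -0.001]
contact_force: [0.4, -0.0, 0.6]
opening: 0.008
finger_force: 0.0
t 2.68 holder-axes tcp mm [-68.1   1.9 135.7] toolx yaw err deg 0.39 tz [ 0.     0.001 -1.   ] F_h [0.4 0.1 0.6] open 0.01
clock: 3.35
tool_pos: [0.4535, 0.1358, 0.1182]
eef_rot: [0.993, -0.12, -0.001, 0.0]
contact_force: [-0.1, 1.2, 0.1]
opening: 0.008
finger_force: 0.0
t 3.35 holder-axes tcp mm [-68.1  -1.6  15.2] toolx yaw err deg 0.14 tz [-0.002 -0.001 -1.   ] F_h [-0.4  1.1  0.1] open 0.01
```

View pics/a.png

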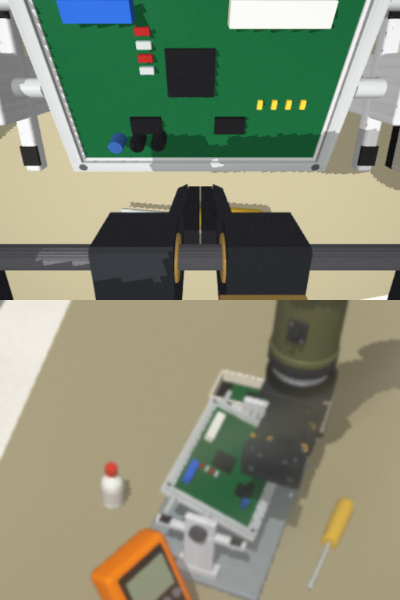

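The wrist view shows the near rail at image row ~162, just beyond the shut fingertips (~(200,187)). I'll check it with wrist depth.

```bash
python3 - <<'E'
from h import *
mid=np.array([.520,.121,.103]); yaw=-.243
p,W=cloud("wrist"); H=frame(W,mid,yaw)*1000
for u in(160,256,350):
    print(u,[H[v,u].round(0).tolist() for v in range(60,384,14)])
# profile in y band
k=np.isfinite(H).all(-1)&(abs(H[...,1])<70)&(abs(H[...,2])<45)&(abs(H[...,0])<75); 
ang=[]
for u in range(120,400,8):
    c=H[:,u][k[:,u]]; c=c[np.argsort(c[:,0])]
    if len(c): ang.append(c[0])
print(np.round(ang[::4],0).tolist())
E
```

```text
160 [[24.0, 41.0, 11.0], [18.0, 42.0, 9.0], [12.0, 43.0, 6.0], [6.0, 44.0, 5.0], [-1.0, 45.0, 3.0], [-8.0, 47.0, 0.0], [-15.0, 48.0, -3.0], [-23.0, 49.0, -5.0], [-31.0, 51.0, -8.0], [-37.0, 50.0, -1.0], [-50.0, 55.0, -15.0], [-58.0, 55.0, -13.0], [-107.0, 84.0, -100.0], [-120.0, 85.0, -99.0], [-135.0, 86.0, -100.0], [-140.0, 82.0, -85.0], [-33.0, 23.0, 93.0], [-34.0, 22.0, 98.0], [-33.0, 20.0, 103.0], [-36.0, 20.0, 104.0], [-39.0, 20.0, 105.0], [-43.0, 20.0, 105.0], [-47.0, 21.0, 105.0], [-51.0, 21.0, 105.0]]
256 [[24.0, -1.0, 9.0], [18.0, -1.0, 11.0], [12.0, -1.0, 9.0], [6.0, -1.0, 8.0], [-1.0, -1.0, 4.0], [-8.0, -1.0, -1.0], [-15.0, -1.0, -3.0], [-23.0, -1.0, -6.0], [-32.0, -1.0, -9.0], [-40.0, -1.0, -10.0], [-50.0, -1.0, -14.0], [-57.0, -1.0, -12.0], [-107.0, -1.0, -100.0], [-58.0, -1.0, 21.0], [-63.0, -1.0, 26.0], [-71.0, -1.0, 26.0], [-147.0, -1.0, -75.0], [-180.0, -1.0, -101.0], [-41.0, -1.0, 94.0], [-42.0, -1.0, 97.0], [-45.0, -1.0, 99.0], [-247.0, -1.0, -100.0], [-264.0, -1.0, -100.0], [-284.0, -1.0, -100.0]]
350 [[24.0, -42.0, 8.0], [18.0, -43.0, 7.0], [12.0, -44.0, 6.0], [6.0, -45.0, 5.0], [-1.0, -46.0, 2.0], [-8.0, -47.0, 1.0], [-15.0, -49.0, -3.0], [-23.0, -50.0, -5.0], [-31.0, -51.0, -7.0], [-40.0, -53.0, -11.0], [-50.0, -55.0, -14.0], [-57.0, -55.0, -12.0], [-107.0, -84.0, -100.0], [-121.0, -85.0, -100.0], [-135.0, -86.0, -100.0], [-149.0, -87.0, -100.0], [-34.0, -25.0, 92.0], [-34.0, -23.0, 98.0], [-34.0, -22.0, 102.0], [-35.0, -21.0, 105.0], [-40.0, -22.0, 104.0], [-43.0, -22.0, 105.0], [-47.0, -22.0, 105.0], [-50.0, -22.0, 106.0]]
[[-23.0, 70.0, -4.0], [-61.0, 60.0, -13.0], [-61.0, 41.0, -13.0], [-61.0, 23.0, -14.0], [-61.0, 4.0, -13.0], [-61.0, -15.0, -14.0], [-61.0, -33.0, -13.0], [-61.0, -52.0, -13.0], [-56.0, -70.0, -11.0]]
```

```bash
python3 -m creep '[{"grip":-1,"tx":0.2,"ty":0,"tz":0.8,"spin":0},{"grip":-1,"tx":0,"ty":0,"tz":0.8,"spin":0},{"grip":-1,"tx":0,"ty":0,"tz":0.6,"spin":0},{"grip":-1,"tx":0,"ty":0,"tz":0.4,"spin":0},{"grip":-1,"tx":0,"ty":0,"tz":0.3,"spin":0},{"grip":-1,"tx":0.1,"ty":0,"tz":0.3,"spin":0},{"grip":-1,"tx":0.1,"ty":0,"tz":0.3,"spin":0},{"grip":-1,"tx":0.1,"ty":0,"tz":0.3,"spin":0}]'; python3 st.py
```

```text
clock: 4.17
tool_pos: [0.4589, 0.1347, 0.0805]
eef_rot: [0.993, -0.121, -0.0, 0.0]
contact_force: [-0.4, -1.2, 3.5]
opening: 0.005
finger_force: 1.4
t 4.17 holder-axes tcp mm [-62.6  -1.4 -22.5] toolx yaw err deg 0.02 tz [-0. -0. -1.] F_h [-0.1 -1.3  3.5] open 0.01
```

```bash
python3 -m creep '[{"grip":-1,"tx":0.1,"ty":0,"tz":0.3,"spin":0},{"grip":-1,"tx":0.1,"ty":0,"tz":0.3,"spin":0},{"grip":-1,"tx":0.2,"ty":0,"tz":0.3,"spin":0},{"grip":-1,"tx":0.2,"ty":0,"tz":0.3,"spin":0},{"grip":-1,"tx":0.2,"ty":0,"tz":0.3,"spin":0},{"grip":-1,"tx":0.2,"ty":0,"tz":0.3,"spin":0},{"grip":-1,"tx":0.2,"ty":0,"tz":0.2,"spin":0},{"grip":-1,"tx":0,"ty":0,"tz":0,"spin":0}]'; python3 st.py
```

```text
clock: 4.83
tool_pos: [0.4708, 0.1319, 0.0602]
eef_rot: [0.993, -0.121, -0.0, 0.0]
contact_force: [0.6, -0.6, 1.4]
opening: 0.011
finger_force: 0.5
t 4.83 holder-axes tcp mm [-50.4  -1.3 -42.8] toolx yaw err deg 0.02 tz [-0. -0. -1.] F_h [ 0.7 -0.5  1.4] open 0.01
```

```bash
python3 - <<'E'
from h import *
mid=np.array([.520,.121,.103]); yaw=-.243
p,W=cloud("side"); H=frame(W,mid,yaw)*1000
g=cv2.inRange(cv2.cvtColor(p,cv2.COLOR_RGB2HSV),(50,80,20),(85,255,255))>0
k=g&(abs(H[...,1])<80)&(abs(H[...,0])<65)&(abs(H[...,2])<65)
P=H[k]; print(len(P)); a=np.polyfit(P[:,0],P[:,2],1); print(np.degrees(np.arctan(a[0])),a)
E
```

```text
370
52.35389796836108 [1.29636734 2.14666889]
```

```bash
python3 -m creep '[{"grip":-1,"tx":-0.6,"ty":0,"tz":-1,"spin":0},{"grip":-1,"tx":-0.4,"ty":0,"tz":-2,"spin":0},{"grip":-1,"tx":0,"ty":0,"tz":-2.5,"spin":0},{"grip":-1,"tx":0,"ty":0,"tz":-2.5,"spin":0},{"grip":-1,"tx":0,"ty":0,"tz":-2.5,"spin":0},{"grip":-1,"tx":0,"ty":0,"tz":-2.5,"spin":0},{"grip":-1,"tx":1,"ty":0,"tz":-0.5,"spin":0},{"grip":-1,"tx":2,"ty":0,"tz":0,"spin":0}]'; python3 st.py
python3 -m creep '[{"grip":-1,"tx":2.5,"ty":0,"tz":0,"spin":0},{"grip":-1,"tx":2.5,"ty":0,"tz":0,"spin":0},{"grip":-1,"tx":2.5,"ty":0,"tz":0,"spin":0},{"grip":-1,"tx":2,"ty":0,"tz":0,"spin":0},{"grip":-1,"tx":0.7,"ty":0,"tz":0,"spin":0},{"grip":-1,"tx":0,"ty":0,"tz":0,"spin":0}]'; python3 st.py
```

```text
clock: 5.55
tool_pos: [0.4885, 0.1282, 0.1984]
eef_rot: [0.993, -0.12, 0.0, -0.001]
contact_force: [0.8, 0.2, -0.8]
opening: 0.004
finger_force: 0.0
t 5.55 holder-axes tcp mm [-32.3  -0.6  95.4] toolx yaw err deg 0.17 tz [ 0.001  0.002 -1.   ] F_h [ 0.7  0.4 -0.8] open 0.0
clock: 6.05
tool_pos: [0.5897, 0.1019, 0.1959]
eef_rot: [0.993, -0.122, 0.0, 0.0]
contact_force: [-0.9, 0.3, -0.2]
opening: 0.004
finger_force: 0.0
t 6.05 holder-axes tcp mm [72.2 -1.7 92.9] toolx yaw err deg -0.06 tz [ 0.001 -0.    -1.   ] F_h [-0.9  0.  -0.2] open 0.0
```

```bash
python3 -m creep '[{"grip":-1,"tx":0,"ty":0,"tz":1.5,"spin":0},{"grip":-1,"tx":0,"ty":0,"tz":2,"spin":0},{"grip":-1,"tx":0,"ty":0,"tz":1.5,"spin":0},{"grip":-1,"tx":0,"ty":0,"tz":0.5,"spin":0},{"grip":-1,"tx":-0.5,"ty":0,"tz":0,"spin":0},{"grip":-1,"tx":-0.5,"ty":0,"tz":0,"spin":0},{"grip":-1,"tx":-0.4,"ty":0,"tz":0,"spin":0},{"grip":-1,"tx":-0.3,"ty":0,"tz":0,"spin":0}]'; python3 st.py
python3 -m creep '[{"grip":-1,"tx":-0.3,"ty":0,"tz":-0.1,"spin":0},{"grip":-1,"tx":-0.3,"ty":0,"tz":-0.1,"spin":0},{"grip":-1,"tx":-0.3,"ty":0,"tz":-0.1,"spin":0},{"grip":-1,"tx":-0.3,"ty":0,"tz":-0.1,"spin":0}]'; python3 st.py
```

```text
clock: 6.72
tool_pos: [0.572, 0.1072, 0.1418]
eef_rot: [0.993, -0.121, 0.0, -0.0]
contact_force: [-0.2, -0.8, -0.3]
opening: 0.004
finger_force: 0.7
t 6.72 holder-axes tcp mm [53.8 -0.9 38.8] toolx yaw err deg 0.05 tz [ 0.001  0.    -1.   ] F_h [-0.  -0.8 -0.3] open 0.0
clock: 7.05
tool_pos: [0.5652, 0.1089, 0.1469]
eef_rot: [0.993, -0.122, 0.005, -0.001]
contact_force: [7.2, -2.5, 6.8]
opening: 0.007
finger_force: 3.8
t 7.05 holder-axes tcp mm [46.8 -0.8 43.9] toolx yaw err deg -0.05 tz [ 0.01  0.   -1.  ] F_h [ 7.6 -0.7  6.8] open 0.01
```

```bash
python3 -m creep '[{"grip":-1,"tx":0.6,"ty":0,"tz":0,"spin":0},{"grip":-1,"tx":0.8,"ty":0,"tz":0,"spin":0},{"grip":-1,"tx":0.8,"ty":0,"tz":0,"spin":0},{"grip":-1,"tx":0,"ty":0,"tz":0,"spin":0}]'; python3 st.py
cat > ang.py <<'E'
from h import *
import sys
mid=np.array([.520,.121,.103]); yaw=-.243
p,W=cloud("side"); cv2.imwrite(f"pics/{sys.argv[1]}.png",cv2.resize(p[100:292,150:406],(640,480))[:,:,::-1])
H=frame(W,mid,yaw)*1000
g=cv2.inRange(cv2.cvtColor(p,cv2.COLOR_RGB2HSV),(50,80,20),(85,255,255))>0
k=g&(abs(H[...,1])<80)&(abs(H[...,0])<65)&(abs(H[...,2])<65)
P=H[k][:,[0,2]]; vx,vz,x0,z0=cv2.fitLine(P.astype(np.float32),cv2.DIST_HUBER,0,.01,.01).ravel()
print(len(P),'angle',np.degrees(np.arctan2(vz,vx))%180,'offset',-x0*vz+z0*vx)
E
python3 ang.py b
```

```text
clock: 7.38
tool_pos: [0.5837, 0.1035, 0.1444]
eef_rot: [0.993, -0.122, 0.0, 0.0]
contact_force: [-0.3, -0.2, 0.2]
opening: 0.004
finger_force: 0.0
t 7.38 holder-axes tcp mm [66.1 -1.6 41.4] toolx yaw err deg -0.04 tz [ 0.001 -0.    -1.   ] F_h [-0.2 -0.3  0.2] open 0.0
565 angle 60.921917 offset 1.2805195
```

View pics/b.png

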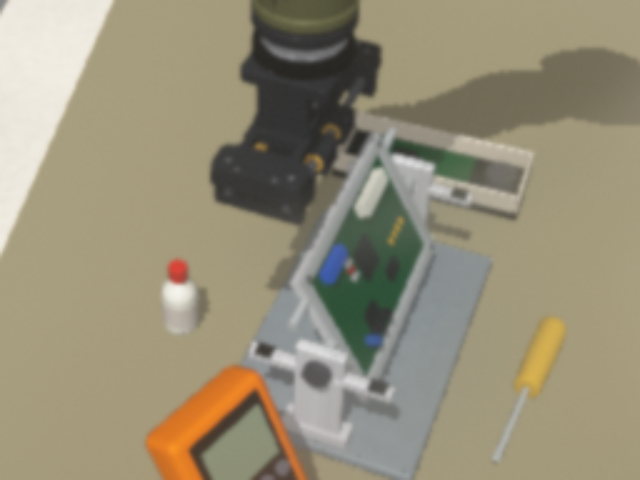

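The frame is now near 61° and the holder hasn't moved. The fingertip caught the rail's outer edge, so I'll go lower and push on the solder face instead.

```bash
python3 -m creep '[{"grip":-1,"tx":-0.5,"ty":0,"tz":0.6,"spin":0},{"grip":-1,"tx":-0.5,"ty":0,"tz":0.4,"spin":0},{"grip":-1,"tx":-0.5,"ty":0,"tz":0,"spin":0},{"grip":-1,"tx":-0.3,"ty":0,"tz":0,"spin":0},{"grip":-1,"tx":-0.3,"ty":0,"tz":0,"spin":0},{"grip":-1,"tx":-0.3,"ty":0,"tz":0,"spin":0},{"grip":-1,"tx":-0.3,"ty":0,"tz":0,"spin":0}]'; python3 st.py
python3 -m creep '[{"grip":-1,"tx":-0.3,"ty":0,"tz":0,"spin":0},{"grip":-1,"tx":-0.3,"ty":0,"tz":0,"spin":0}]'; python3 st.py
```

```text
clock: 8.02
tool_pos: [0.5587, 0.1101, 0.1361]
eef_rot: [0.993, -0.122, 0.003, -0.0]
contact_force: [4.5, -1.9, 4.5]
opening: 0.005
finger_force: 2.6
t 8.02 holder-axes tcp mm [40.2 -1.2 33.1] toolx yaw err deg -0.04 tz [ 0.007 -0.    -1.   ] F_h [ 4.8 -0.8  4.5] open 0.0
clock: 8.18
tool_pos: [0.5523, 0.1121, 0.136]
eef_rot: [0.993, -0.121, 0.003, -0.001]
contact_force: [4.5, -1.2, 3.7]
opening: 0.007
finger_force: 2.1
t 8.18 holder-axes tcp mm [33.5 -0.9 33. ] toolx yaw err deg -0.02 tz [ 0.005  0.    -1.   ] F_h [ 4.7 -0.1  3.7] open 0.01
```

```bash
python3 -m creep '[{"grip":-1,"tx":-0.3,"ty":0,"tz":-0.3,"spin":0},{"grip":-1,"tx":-0.3,"ty":0,"tz":-0.3,"spin":0},{"grip":-1,"tx":-0.3,"ty":0,"tz":-0.3,"spin":0},{"grip":-1,"tx":-0.3,"ty":0,"tz":-0.3,"spin":0},{"grip":-1,"tx":-0.3,"ty":0,"tz":-0.3,"spin":0},{"grip":-1,"tx":-0.3,"ty":0,"tz":-0.3,"spin":0}]'; python3 st.py;python3 ang.py c
```

```text
clock: 8.68
tool_pos: [0.5323, 0.1165, 0.1529]
eef_rot: [0.993, -0.121, -0.0, 0.0]
contact_force: [2.1, -0.8, -2.8]
opening: 0.002
finger_force: 1.4
t 8.68 holder-axes tcp mm [13.  -1.4 49.9] toolx yaw err deg 0.02 tz [-0. -0. -1.] F_h [ 2.2 -0.3 -2.8] open 0.0Traceback (most recent call last):
  File "ang.py", line 8, in <module>
    P=H[k][:,[0,2]]; vx,vz,x0,z0=cv2.fitLine(P.astype(np.float32),cv2.DIST_HUBER,0,.01,.01).ravel()
                                 ~~~~~~~~~~~^^^^^^^^^^^^^^^^^^^^^^^^^^^^^^^^^^^^^^^^^^^^^^^
cv2.error: OpenCV(4.12.0) /io/opencv/modules/imgproc/src/linefit.cpp:50: error: (-215:Assertion failed) count > 0 in function 'fitLine2D_wods'
```

```bash
python3 -m creep '[{"grip":-1,"tx":-0.3,"ty":0,"tz":-0.3,"spin":0},{"grip":-1,"tx":-0.3,"ty":0,"tz":-0.2,"spin":0},{"grip":-1,"tx":-0.4,"ty":0,"tz":0,"spin":0},{"grip":-1,"tx":-0.4,"ty":0,"tz":0,"spin":0},{"grip":-1,"tx":-0.4,"ty":0,"tz":0,"spin":0},{"grip":-1,"tx":-0.4,"ty":0,"tz":0.1,"spin":0},{"grip":-1,"tx":-0.4,"ty":0,"tz":0.2,"spin":0}]'; python3 st.py;python3 ang.py c
```

```text
clock: 9.32
tool_pos: [0.5073, 0.1229, 0.1549]
eef_rot: [0.993, -0.121, 0.0, -0.0]
contact_force: [2.7, 0.0, 1.5]
opening: 0.003
finger_force: 1.4
t 9.32 holder-axes tcp mm [-12.8  -1.3  51.9] toolx yaw err deg 0.02 tz [ 0.001  0.    -1.   ] F_h [2.6 0.7 1.5] open 0.0
76 angle 120.0202 offset 1.8938599
```

View pics/c.png

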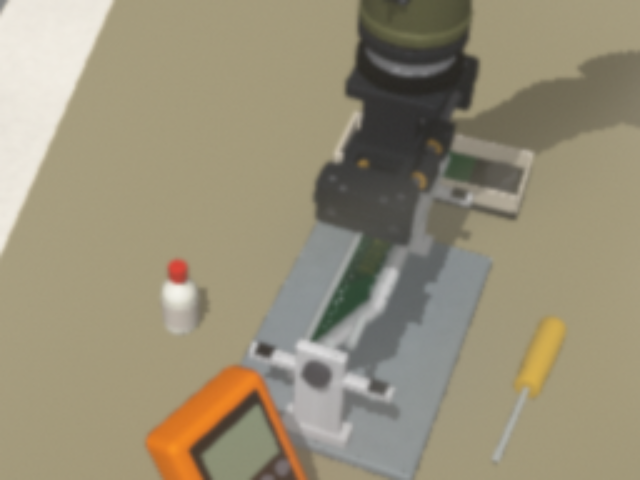

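The frame is at 120°, solder side showing, and the holder is unmoved. Next I'll lift over the rail and press it down.

```bash
python3 -m creep '[{"grip":-1,"tx":0.4,"ty":0,"tz":-0.5,"spin":0},{"grip":-1,"tx":0.2,"ty":0,"tz":-1,"spin":0},{"grip":-1,"tx":0,"ty":0,"tz":-1,"spin":0},{"grip":-1,"tx":-1.5,"ty":0,"tz":0,"spin":0},{"grip":-1,"tx":-1.4,"ty":0,"tz":0,"spin":0},{"grip":-1,"tx":0,"ty":0,"tz":0.8,"spin":0},{"grip":-1,"tx":0,"ty":0,"tz":0.5,"spin":0},{"grip":-1,"tx":0,"ty":0,"tz":0.3,"spin":0}]'; python3 st.py
python3 -m creep '[{"grip":-1,"tx":-0.2,"ty":0,"tz":0.3,"spin":0},{"grip":-1,"tx":-0.3,"ty":0,"tz":0.3,"spin":0},{"grip":-1,"tx":-0.3,"ty":0,"tz":0.3,"spin":0},{"grip":-1,"tx":-0.3,"ty":0,"tz":0.3,"spin":0}]'; python3 st.py
```

```text
clock: 10.03
tool_pos: [0.4854, 0.1281, 0.163]
eef_rot: [0.993, -0.121, -0.0, 0.0]
contact_force: [-0.2, -1.0, -1.3]
opening: 0.006
finger_force: 0.0
t 10.03 holder-axes tcp mm [-35.3  -1.4  60. ] toolx yaw err deg 0.02 tz [-0.001 -0.    -1.   ] F_h [ 0.1 -1.  -1.3] open 0.01
clock: 10.37
tool_pos: [0.473, 0.1311, 0.1518]
eef_rot: [0.993, -0.121, -0.001, 0.0]
contact_force: [-5.7, 2.2, 10.5]
opening: 0.008
finger_force: 5.3
t 10.37 holder-axes tcp mm [-48.   -1.5  48.8] toolx yaw err deg 0.02 tz [-0.003  0.    -1.   ] F_h [-6.   0.8 10.5] open 0.01
```

```bash
python3 -m creep '[{"grip":-1,"tx":0,"ty":0,"tz":-0.7,"spin":0},{"grip":-1,"tx":0,"ty":0,"tz":-1,"spin":0},{"grip":-1,"tx":0.3,"ty":0,"tz":-0.8,"spin":0},{"grip":-1,"tx":0,"ty":0,"tz":0,"spin":0}]'; python3 st.py;python3 ang.py d; python3 - <<'E'
from h import *
mid=np.array([.520,.121,.103]); yaw=-.243
p,W=cloud("wrist"); H=frame(W,mid,yaw)*1000
for u in(120,160,350,390):
    print(u,[H[v,u].round(0).tolist() for v in range(20,300,14)])
E
```

```text
clock: 10.7
tool_pos: [0.4794, 0.1301, 0.1781]
eef_rot: [0.993, -0.122, 0.002, -0.001]
contact_force: [-0.1, -0.5, 0.4]
opening: 0.005
finger_force: 0.0
t 10.70 holder-axes tcp mm [-41.6  -0.9  75.1] toolx yaw err deg -0.04 tz [ 0.004  0.001 -1.   ] F_h [ 0.1 -0.5  0.4] open 0.01
455 angle 135.17421 offset 1.6957633
120 [[91.0, 119.0, -101.0], [77.0, 114.0, -85.0], [66.0, 115.0, -85.0], [55.0, 117.0, -85.0], [44.0, 118.0, -85.0], [32.0, 119.0, -84.0], [21.0, 117.0, -74.0], [15.0, 92.0, -9.0], [7.0, 90.0, -0.0], [-1.0, 88.0, 7.0], [-8.0, 86.0, 16.0], [-16.0, 84.0, 22.0], [-24.0, 83.0, 27.0], [-31.0, 82.0, 32.0], [-37.0, 80.0, 40.0], [-43.0, 78.0, 47.0], [-129.0, 147.0, -100.0], [-146.0, 150.0, -101.0], [-163.0, 151.0, -99.0], [-182.0, 154.0, -100.0]]
160 [[91.0, 83.0, -101.0], [78.0, 80.0, -86.0], [66.0, 81.0, -85.0], [55.0, 82.0, -84.0], [43.0, 69.0, -35.0], [33.0, 69.0, -32.0], [24.0, 67.0, -22.0], [15.0, 66.0, -14.0], [6.0, 64.0, -5.0], [-2.0, 63.0, 3.0], [-10.0, 62.0, 10.0], [-17.0, 60.0, 18.0], [-24.0, 59.0, 26.0], [-31.0, 58.0, 31.0], [-36.0, 55.0, 42.0], [-43.0, 54.0, 47.0], [-
[... 302 characters left out ...]
4.0, 3.0], [-9.0, -63.0, 11.0], [-17.0, -61.0, 19.0], [-24.0, -60.0, 25.0], [-31.0, -59.0, 32.0], [-36.0, -56.0, 43.0], [-43.0, -56.0, 46.0], [-128.0, -103.0, -99.0], [-145.0, -105.0, -98.0], [-10.0, -26.0, 144.0], [-10.0, -25.0, 150.0]]
390 [[91.0, -119.0, -102.0], [77.0, -114.0, -84.0], [66.0, -116.0, -84.0], [55.0, -118.0, -86.0], [44.0, -119.0, -85.0], [32.0, -120.0, -84.0], [21.0, -118.0, -75.0], [16.0, -92.0, -7.0], [7.0, -91.0, -1.0], [-1.0, -89.0, 8.0], [-9.0, -87.0, 15.0], [-16.0, -86.0, 21.0], [-24.0, -84.0, 27.0], [-31.0, -83.0, 33.0], [-36.0, -80.0, 42.0], [-43.0, -79.0, 47.0], [-129.0, -147.0, -101.0], [-146.0, -149.0, -100.0], [-164.0, -152.0, -101.0], [-183.0, -154.0, -101.0]]
```

```bash
python3 -m creep '[{"grip":-1,"tx":0.5,"ty":0,"tz":0.8,"spin":0},{"grip":-1,"tx":0,"ty":0,"tz":0.8,"spin":0},{"grip":-1,"tx":0,"ty":0,"tz":0.6,"spin":0},{"grip":-1,"tx":0,"ty":0,"tz":0.3,"spin":0},{"grip":-1,"tx":-0.2,"ty":0,"tz":0.3,"spin":0},{"grip":-1,"tx":-0.3,"ty":0,"tz":0.3,"spin":0},{"grip":-1,"tx":-0.2,"ty":0,"tz":0.3,"spin":0}]'; python3 st.py

```

```text
clock: 11.38
tool_pos: [0.4731, 0.1308, 0.1421]
eef_rot: [0.993, -0.121, -0.002, 0.001]
contact_force: [-4.0, 1.2, 6.4]
opening: 0.005
finger_force: 3.3
t 11.38 holder-axes tcp mm [-47.9  -1.8  39.1] toolx yaw err deg 0.06 tz [-0.004 -0.001 -1.   ] F_h [-4.1  0.2  6.4] open 0.0
```

```bash
python3 -m creep '[{"grip":-1,"tx":-0.1,"ty":0,"tz":0.3,"spin":0},{"grip":-1,"tx":-0.1,"ty":0,"tz":0.3,"spin":0},{"grip":-1,"tx":-0.1,"ty":0,"tz":0.3,"spin":0},{"grip":-1,"tx":-0.1,"ty":0,"tz":0.3,"spin":0}]'; python3 st.py
python3 -m creep '[{"grip":-1,"tx":-0.1,"ty":0,"tz":0.3,"spin":0},{"grip":-1,"tx":-0.1,"ty":0,"tz":0.3,"spin":0},{"grip":-1,"tx":-0.1,"ty":0,"tz":0.3,"spin":0}]'; python3 st.py;python3 ang.py e
```

```text
clock: 11.72
tool_pos: [0.4692, 0.1317, 0.13]
eef_rot: [0.993, -0.121, -0.002, 0.001]
contact_force: [-3.1, 0.8, 3.3]
opening: 0.008
finger_force: 2.1
t 11.72 holder-axes tcp mm [-51.8  -1.8  27. ] toolx yaw err deg 0.07 tz [-0.004 -0.001 -1.   ] F_h [-3.2  0.   3.3] open 0.01
clock: 11.97
tool_pos: [0.4683, 0.1322, 0.1212]
eef_rot: [0.993, -0.121, -0.0, 0.0]
contact_force: [-3.0, 0.4, 3.1]
opening: 0.007
finger_force: 1.6
t 11.97 holder-axes tcp mm [-52.9  -1.6  18.2] toolx yaw err deg 0.02 tz [-0.001 -0.    -1.   ] F_h [-3.  -0.4  3.1] open 0.01
1115 angle 168.83716 offset 1.3815931
```

```bash
python3 -m creep '[{"grip":-1,"tx":-0.1,"ty":0,"tz":0.3,"spin":0},{"grip":-1,"tx":-0.1,"ty":0,"tz":0.3,"spin":0},{"grip":-1,"tx":0,"ty":0,"tz":0.2,"spin":0},{"grip":-1,"tx":0,"ty":0,"tz":0.1,"spin":0}]'; python3 st.py
python3 -m creep '[{"grip":-1,"tx":0,"ty":0,"tz":0.1,"spin":0},{"grip":-1,"tx":0,"ty":0,"tz":0.1,"spin":0}]'; python3 st.py;python3 ang.py f
```

```text
clock: 12.35
tool_pos: [0.4669, 0.1327, 0.1124]
eef_rot: [0.993, -0.121, 0.0, 0.0]
contact_force: [-0.5, 0.2, 2.4]
opening: 0.005
finger_force: 1.3
t 12.35 holder-axes tcp mm [-54.4  -1.5   9.4] toolx yaw err deg 0.01 tz [ 0. -0. -1.] F_h [-0.5  0.1  2.4] open 0.01
clock: 12.52
tool_pos: [0.4667, 0.1328, 0.1106]
eef_rot: [0.993, -0.121, -0.0, 0.0]
contact_force: [-1.3, -0.2, 3.3]
opening: 0.006
finger_force: 1.2
t 12.52 holder-axes tcp mm [-54.6  -1.4   7.6] toolx yaw err deg 0.01 tz [-0. -0. -1.] F_h [-1.2 -0.5  3.3] open 0.01
1225 angle 178.97571 offset 1.272671
```

Nearly flat, so I'll press on until the force rises at the stop.

```bash
python3 -m creep '[{"grip":-1,"tx":0,"ty":0,"tz":0.1,"spin":0},{"grip":-1,"tx":0,"ty":0,"tz":0.1,"spin":0}]'; python3 st.py
python3 -m creep '[{"grip":-1,"tx":0,"ty":0,"tz":0.05,"spin":0},{"grip":-1,"tx":0,"ty":0,"tz":0,"spin":0}]'; python3 st.py
```

```text
clock: 12.73
tool_pos: [0.4668, 0.1328, 0.1092]
eef_rot: [0.993, -0.121, 0.0, -0.0]
contact_force: [-4.4, -1.2, 23.8]
opening: 0.006
finger_force: 11.3
t 12.73 holder-axes tcp mm [-54.5  -1.3   6.2] toolx yaw err deg 0.02 tz [ 0.  0. -1.] F_h [-3.9 -2.2 23.8] open 0.01
clock: 12.9
tool_pos: [0.4668, 0.1328, 0.1093]
eef_rot: [0.993, -0.121, 0.0, -0.0]
contact_force: [-3.5, -0.7, 14.1]
opening: 0.009
finger_force: 7.4
t 12.90 holder-axes tcp mm [-54.5  -1.3   6.3] toolx yaw err deg 0.01 tz [ 0.001  0.    -1.   ] F_h [-3.2 -1.6 14.1] open 0.01
```

At the stop. I'll retreat upward, clear of the work, and check.

```bash
python3 -m creep '[{"grip":-1,"tx":0,"ty":0,"tz":-0.5,"spin":0},{"grip":-1,"tx":0,"ty":0,"tz":-1.5,"spin":0},{"grip":-1,"tx":0,"ty":0,"tz":-2.5,"spin":0},{"grip":-1,"tx":0,"ty":0,"tz":-2.5,"spin":0},{"grip":-1,"tx":-1,"ty":0,"tz":-2.5,"spin":0},{"grip":-1,"tx":-1,"ty":0,"tz":-1.5,"spin":0},{"grip":-1,"tx":0,"ty":0,"tz":0,"spin":0},{"grip":-1,"tx":0,"ty":0,"tz":0,"spin":0}]'; python3 st.py; python3 ang.py g; python3 - <<'E'
from h import *
mid=np.array([.520,.121,.103]); yaw=-.243
p,W=cloud("wrist"); H=frame(W,mid,yaw)*1000
k=np.isfinite(H).all(-1)&(abs(H[...,1])<90)&(abs(H[...,0])<65)&(abs(H[...,2])<25)
P=H[k]; c=np.linalg.lstsq(np.c_[P[:,:2],np.ones(len(P))],P[:,2],rcond=None)[0]; print(np.degrees(np.arctan(c[:2])),c[2])
t=optics.snapshot("top")[0]; t0=load("top0")[0]
cv2.imwrite("pics/cmp.png",np.vstack([np.hstack([t0[130:310,90:370],t[130:310,90:370]])])[:,:,::-1])
E
```

```text
clock: 13.57
tool_pos: [0.4481, 0.138, 0.2188]
eef_rot: [0.993, -0.121, 0.001, -0.001]
contact_force: [-0.9, 0.1, 1.1]
opening: 0.004
finger_force: 0.0
t 13.57 holder-axes tcp mm [-73.9  -0.8 115.8] toolx yaw err deg 0.05 tz [ 0.003  0.001 -1.   ] F_h [-0.9 -0.2  1.1] open 0.0
1684 angle 0.021223411 offset 1.3061545
[0.00419737 0.01328512] 2.1780538936955507
```

View pics/cmp.png

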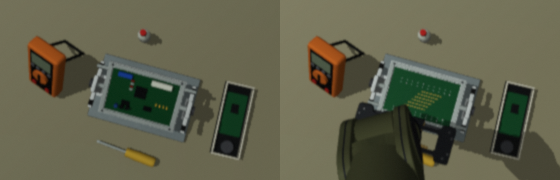

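View pics/g.png

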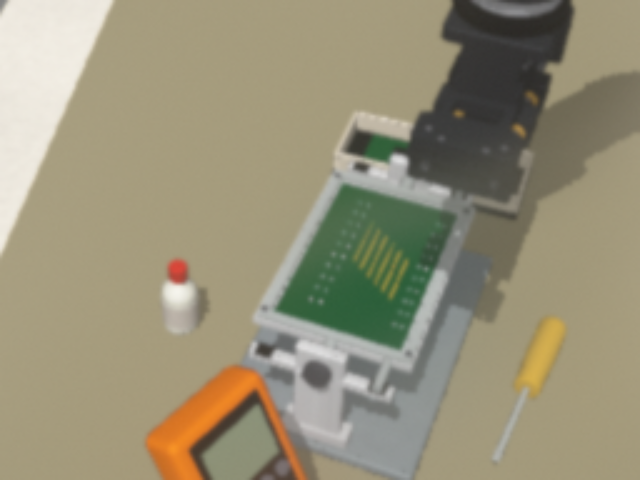

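The frame lies flat (tilt under 0.03°) with the solder side and gold tracks up. The holder and the other items are in their original places, and the robot is clear.

```bash
python3 -c "
from plant import workorder; print(workorder.finish_job())"
```

```text
the job is handed in; nothing more can be done
None
```

The board is turned over: it lies flat on its rests with the solder side up, the holder and the other items look unmoved in the before-and-after pictures, and the job was handed in at about 14 s with the arm clear.

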